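# Put the test coupons away in the divided box

### The arm

A 6-joint arm with a two-finger parallel gripper is mounted at the origin on a cart in front of the work surface, level with it; the furniture and walls round the work are solid. World frame = base frame: x ahead of the robot, y to its left, z up, the work surface at z = 0. Lengths are in m, angles in rad, forces in N, time in s.
With the tool pointing down it reaches from about 0.375 to 0.9 m from the base axis. Payload 3.1 kg.
Tool frame: the origin (TCP) lies midway between the tips of the shut fingers; the grasp point (between the pads) lies 19 mm behind it; x points along the fingers, z is the direction in which the jaws open and shut, and the axes are right-handed (so a half turn about x gives the same grasp; the last joint's range is limited). The gripper opens to 87 mm and grips with 3 to 60 N. Pads are 19 mm wide; open, the fingers measure 117 mm over their backs; the gripper's body (75 mm by 190 mm) begins 51 mm behind the grasp point.
Start: joints at [-1.427, 0.527, 1.433, -0, 1.181, -0.178], TCP at [0.198, -0.593, 0.223] pointing down, gripper open.
Joint ranges: [-3.08, 3.08], [-0.75, 2.2], [0.22, 2.44], [-1.43, 4.57], [0, 2.65], [-2.85, 2.85]. Speed limits (rad/s): [2.79, 2.79, 3.14, 3.14, 3.14, 3.14].

### API

Orientations are given as a unit quaternion [x, y, z, w].
In Python, from rig import robot, optics, workorder gives the robot as it stands.
- The arm moves only by the tool arm_command, never from a script. Its argument "plan" is a list of rows, each a list of 7 numbers: the shift along the tool's x, y, z in cm, then the turn, a rotation vector about the tool's x, y, z in rad, then the finger opening in cm, from 0 to 8.7. In form: [[x, y, z, ax, ay, az, gripper], ...]. A call has 1 to 12 rows; each row shifts and turns the pose as measured when the row begins, along the tool's axes as they then stand; what a row does not reach is not made up. A row lasts 1/8 s, in which the tool goes at most 62.5 mm and 10.7 degrees, less where a joint would pass 70% of its speed; a pose out of reach is approached as far as the arm can. A call with a gripper value outside its range is refused whole. The fingers move at their own pace and stop on an object; "grip_force" is the grip in N (left out, the last holds). Time passes only in rows, so rows that do not move let the fingers close. It gives the time, the measured TCP pose, the force and the opening at its end, in the units of the state.
- robot.get_obs(): the state, without advancing time (a new reading comes with each control period).
- optics.camera(name): name is "side" or "top" or "wrist"; returns (picture, depth): 400x640x3 uint8, blue, green, red; 400x640 float32, m along the optical axis (not along the pixel's ray), 0 where there is no reading.
- optics.camera_info(name): a dict with "mtx" (3x3 intrinsics, pixels), "k1" (the pictures are not rectified: a ray, as slopes to the right and down, at radius r is drawn at 1 + k1 r^2 times it, then the intrinsics apply), "position" and "rotation" of the camera in the world; the wrist camera has in their place "tool_from_camera" (4x4, takes a point from camera to tool coordinates, whose origin is the TCP and whose axes are the tool frame's). Camera axes: x right, y down, z forward; pixel columns grow to the right and rows downward; lengths in m; the calibration is good to about 2 mm. A picture is of the moment at which its call begins: read the wrist's pose just before it. camera_info takes no time and is no camera call.
- workorder.hand_in(): hands the job in, once; it reports no verdict.
The state is a dict: "time": time; "q": joint angles; "joint_velocities": joint speeds; "joint_torque": joint torques, N m; "position": TCP position; "tool_rot": TCP orientation; "ft_force": force on the tool from outside, world axes, zero at the start; "moment": the same for the moment, N m; "grip_width": finger opening in m.
Only numpy, scipy, OpenCV 4.12 (cv2) and the standard library are available. Lean on these libraries where they do the work, as an engineer would, in place of code of your own. Each camera call takes 0.05 s, during which the arm holds its last target. There are 200 camera calls.

### The job

Put the coupon from the locating nest and the one lying on the bench into the two empty cells of the wooden box, one to a cell, lying flat, with the third coupon left in its cell. The nest lets you take its coupon only across its width, and the cells are too narrow for fingers there: lay it down flat on the bench first and let go, then take it again by its ends; lower each coupon to the cell floor before letting go, and do not drop it in. Do not shove the box, press on its dividers or disturb the gear, the flange and the bush.

Things in the scene. Friction and masses are not known exactly. Their poses are not given: they have to be found in the camera images.
- box: Open wooden box, 140 x 152 mm, 40 mm high, 0.95 kg, loose on the bench. Origin: centre of its underside; z up. Two dividers parallel to its x axis part it into three cells in a row along its y axis, each 130 mm long in x, 44 mm wide in y, 35 mm deep. Walls, dividers and floor are 5 mm thick; divider tops are level with the rim. Box and nest may change sides between starts
- cell_0 (a point): Centre of the inner floor of the cell on the box's +y side, 5 mm above the bench; axes as the box. Empty at the start
- cell_1 (a point): Centre of the inner floor of the middle cell; axes as the box. It holds the stored coupon
- cell_2 (a point): Centre of the inner floor of the cell on the box's -y side; axes as the box. Empty at the start
- nest: Fixed metal nest. Base plate 110 x 76 x 8 mm with 3 mm high screw heads at its corners; on it a pedestal 18 mm wide in y, top 30 mm above the bench, with an end stop at either end (faces at x = +-25 mm, 10 mm thick, 32 mm wide in y, top 54 mm above the bench). Both long sides (+y, -y) are open down to the base plate. Origin: centre of its underside; x from stop to stop, z up
- nest_coupon: Grey steel test coupon, a flat block 28 x 45 x 12 mm, lying on the nest's pedestal between the end stops, its underside 30 mm above the bench. Origin: centre of its underside; its y axis runs along the 45 mm length, x across the 28 mm width, z up through the 12 mm thickness
- bench_coupon: The same kind of coupon, lying flat on the bench between the nest and the box with free space all round. Origin and axes as nest_coupon: underside centre, y along the 45 mm length, x across the 28 mm width
- stored_coupon: The same kind of coupon, already lying in the middle cell of the box. Origin and axes as nest_coupon
- gear: Bystander: black spur gear, 56 mm across and 24 mm high, lying on the far side of the work to the left; origin at the centre of its underside
- flange: Bystander: light grey metal flange with a hub, 68 mm across and 32 mm high, lying on the far side of the work to the right; origin at the centre of its underside
- bush: Bystander: brass bush with a foot flange, 48 mm across and 30 mm high, standing on the far side of the work in the middle; origin at the centre of its underside
Not all that is in view belongs to the job. What is shaped like the bench_coupon but pink or red is not meant.

How it is judged:
On the way:
1. The coupon from the nest lies flat on the bench (outside box and nest), let go and at rest (height (world z) of nest_coupon below 0.0035 m and angle between nest_coupon's own z axis and vertical below 0.1 rad and contact force between the fingers and nest_coupon below 0.1 N and linear speed of nest_coupon below 0.02 m/s), for 0.2 s.
At the end, for the whole second after the job is handed in: The stored coupon is in the middle cell, the other two one in each outer cell (either order): underside centre within 45 mm along, 12 mm across and 4 mm in height of the cell floor centre, tilt below 0.15 rad, all released and at rest (below 0.02 m/s) (x of stored_coupon in the frame of cell_1 between -0.045 and 0.045 m and y of stored_coupon in the frame of cell_1 between -0.012 and 0.012 m and z of stored_coupon in the frame of cell_1 between -0.004 and 0.004 m and ((x of nest_coupon in the frame of cell_0 between -0.045 and 0.045 m and y of nest_coupon in the frame of cell_0 between -0.012 and 0.012 m and z of nest_coupon in the frame of cell_0 between -0.004 and 0.004 m) or (x of bench_coupon in the frame of cell_0 between -0.045 and 0.045 m and y of bench_coupon in the frame of cell_0 between -0.012 and 0.012 m and z of bench_coupon in the frame of cell_0 between -0.004 and 0.004 m)) and ((x of nest_coupon in the frame of cell_2 between -0.045 and 0.045 m and y of nest_coupon in the frame of cell_2 between -0.012 and 0.012 m and z of nest_coupon in the frame of cell_2 between -0.004 and 0.004 m) or (x of bench_coupon in the frame of cell_2 between -0.045 and 0.045 m and y of bench_coupon in the frame of cell_2 between -0.012 and 0.012 m and z of bench_coupon in the frame of cell_2 between -0.004 and 0.004 m)) and angle between each of nest_coupon, bench_coupon, stored_coupon's own z axis and vertical below 0.15 rad and linear speed of each of nest_coupon, bench_coupon, stored_coupon below 0.02 m/s and contact force between the fingers and nest_coupon below 0.1 N and contact force between the fingers and bench_coupon below 0.1 N and contact force between the fingers and stored_coupon below 0.1 N); the robot touches nothing.
It fails at once if a coupon dropped into the box (moving faster than 0.6 m/s within 90 mm of the box's centre and below 60 mm) ((horizontal distance between nest_coupon and box below 0.09 m and height (world z) of nest_coupon below 0.06 m and linear speed of nest_coupon above 0.6 m/s) or (horizontal distance between bench_coupon and box below 0.09 m and height (world z) of bench_coupon below 0.06 m and linear speed of bench_coupon above 0.6 m/s)).
It fails at once if the box shoved more than 15 mm (distance of box from where it was at the start of the episode above 0.015 m).
It fails at once if the fingers press on the box with more than 20 N, or push one of the two coupons against it with more than 30 N (contact force between the fingers and box above 20 N or contact force between any of nest_coupon, bench_coupon and box above 30 N).
It fails at once if the stored coupon lifted more than 20 mm off its cell's floor (z of stored_coupon in the frame of cell_1 above 0.02 m).
It fails at once if gear, flange or bush moved more than 20 mm (distance of any of gear, flange, bush from where it was at the start of the episode above 0.02 m).
It also fails if it takes over 70 s, if anything falls off the work surface, if the arm or the gripper's body presses on something with over 40 N, if the wrist force passes 120 N, or if a joint passes its speed limit or range.

## Working session

There is one attempt and no reset: what is moved stays moved. The work goes in short steps, Python scripts to look and compute and a tool call to move; the robot and the scene stay as the last step left them, time stands still between calls to the robot, and variables do not carry over. Pictures are saved under pics/ and viewed, about 8 in all and at most 12, crops included, and the job is handed in when it is done.

Besides the shell and the picture viewer there is one more tool, called after "Emit:" as name(argument=value, ...) on one line, values as JSON. arm_command: Moves the arm, as the interface text tells. Its arguments: {"type":"object","properties":{"plan":{"type":"array"},"grip_force":{"type":"number"}},"required":["plan"]}

```bash
ls; mkdir -p pics; cat > h.py <<'E'
import numpy as np, cv2
from scipy.spatial.transform import Rotation as R
from rig import robot, optics, workorder
def cam(name):
    o=robot.get_obs(); p,d=optics.camera(name); i=optics.camera_info(name)
    if name=="wrist":
        T=np.eye(4); T[:3,:3]=R.from_quat(o["tool_rot"]).as_matrix(); T[:3,3]=o["position"]; T=T@np.array(i["tool_from_camera"])
    else:
        T=np.eye(4); r=np.array(i["rotation"]); T[:3,:3]=r if r.shape==(3,3) else R.from_quat(r).as_matrix(); T[:3,3]=i["position"]
    return p,d,i,T
def cloud(d,i,T):
    K=np.array(i["mtx"]); h,w=d.shape
    v,u=np.mgrid[0:h,0:w].astype(float)
    dist=np.array([i["k1"],0,0,0,0.])
    n=cv2.undistortPoints(np.stack([u.ravel(),v.ravel()],1)[:,None],K,dist)[:,0]
    P=np.c_[n,np.ones(len(n))]*d.reshape(-1,1)
    W=P@T[:3,:3].T+T[:3,3]; W[d.ravel()==0]=np.nan
    return W.reshape(h,w,3)
E
python3 - <<'E'
from h import *
o=robot.get_obs(); print({k:np.round(v,3) for k,v in o.items()})
for n in("top","side"):
    p,d,i,T=cam(n); W=cloud(d,i,T); cv2.imwrite(f"pics/{n}0.png",p); np.savez(f"{n}0",p=p,W=W); print(n,np.round(T,3).tolist(),i["mtx"],i["k1"])
E
```

```text
pics
{'time': np.float64(0.0), 'q': array([-1.428,  0.528,  1.434,  0.   ,  1.181, -0.179]), 'joint_velocities': array([-0.   , -0.001,  0.001, -0.001,  0.   , -0.001]), 'joint_torque': array([-1.0000e-03, -4.4005e+01, -1.7659e+01,  6.3000e-02,  5.8000e-02,
       -0.0000e+00]), 'position': array([ 0.198, -0.592,  0.222]), 'tool_rot': array([ 0.414,  0.574, -0.413,  0.573]), 'ft_force': array([-0.416,  0.726,  1.046]), 'moment': array([-0.024, -0.011,  0.01 ]), 'grip_width': np.float64(0.087)}
top [[0.004, -0.992, 0.126, 0.452], [-1.0, -0.001, 0.024, -0.016], [-0.024, -0.126, -0.992, 1.001], [0.0, 0.0, 0.0, 1.0]] [[490.69322766   0.         313.87889079]
 [  0.         490.69322766 199.44100498]
 [  0.           0.           1.        ]] -0.12372060282924963
side [[-0.867, -0.326, 0.378, 0.28], [-0.498, 0.596, -0.63, 0.522], [-0.02, -0.734, -0.678, 0.642], [0.0, 0.0, 0.0, 1.0]] [[433.26772117   0.         321.52048625]
 [  0.         433.26772117 197.53460324]
 [  0.           0.           1.        ]] -0.02961421474235212
```

View pics/top0.png

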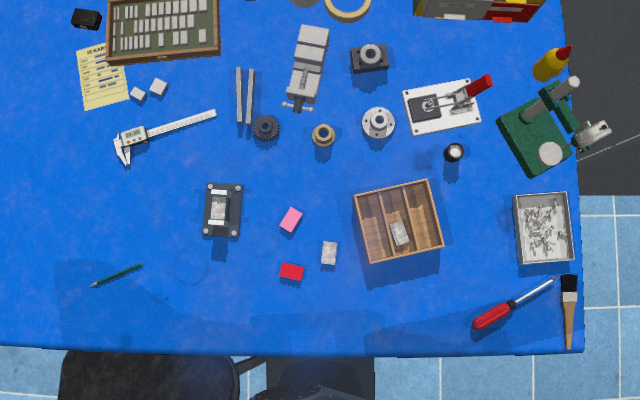

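View pics/side0.png

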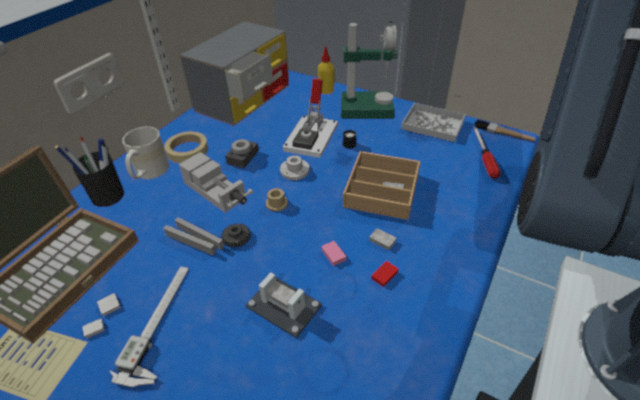

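Top view: nest with its coupon at (220,208), and the grey bench coupon at (329,253). The lookalikes are pink at (291,219) and red at (292,271), neither wanted. The box is at (399,221) with the stored coupon at (400,233). The gear is at (265,127), the bush at (323,134) and the flange at (378,122). Next I measure from depth.

```bash
python3 - <<'E'
from h import *
f=np.load("top0.npz"); W=f["W"];p=f["p"]
def rect(name,u0,u1,v0,v1,z0,z1,extra=None):
    w=W[v0:v1,u0:u1].reshape(-1,3); c=p[v0:v1,u0:u1].reshape(-1,3).astype(int)
    m=(w[:,2]>z0)&(w[:,2]<z1)
    if extra is not None: m&=extra(c)
    q=w[m]; r=cv2.minAreaRect((q[:,:2]*1000).astype(np.float32))
    print(name,m.sum(),"c",np.round(r[0],1),"size",np.round(r[1],1),"ang",round(r[2],1),"med",np.round(np.median(q,0)*1000,1))
w=W[255:300,150:250].reshape(-1,3); print("table z",np.nanmedian(w[:,2]))
rect("bench",318,341,238,268,.006,.02)
rect("box rim",340,455,170,275,.034,.05)
rect("nestcoup",205,235,188,228,.036,.047)
rect("stops",195,245,175,245,.049,.06)
rect("base",190,255,175,245,.005,.06)
rect("stored",385,415,215,250,.012,.022)
big=cv2.resize(p[160:290,180:460],None,fx=2.8,fy=2.8,interpolation=cv2.INTER_CUBIC); cv2.imwrite("pics/crop.png",big)
E
```

```text
table z 0.0010540758923266447
bench 318 c [470.2 -21.4] size [30.2 46.1] ang 90.0 med [469.2 -20.3  12.9]
box rim 1077 c [ 532.5 -159.1] size [140.8 153.9] ang 12.9 med [ 535.7 -159.5   39.1]
nestcoup 360 c [556.5 196.4] size [31.7 69.3] ang 86.5 med [556.5 196.9  43. ]
stops 178 c [556.9 196.6] size [32.9 70.2] ang 85.6 med [556.2 196.5  54.7]
base 2000 c [558.  203.5] size [127.7 142.5] ang 89.8 med [555.7 191.5  10.2]
stored 367 c [ 510.8 -161.8] size [59.7 50.2] ang 12.8 med [ 509.2 -162.7   17.6]
```

View pics/crop.png

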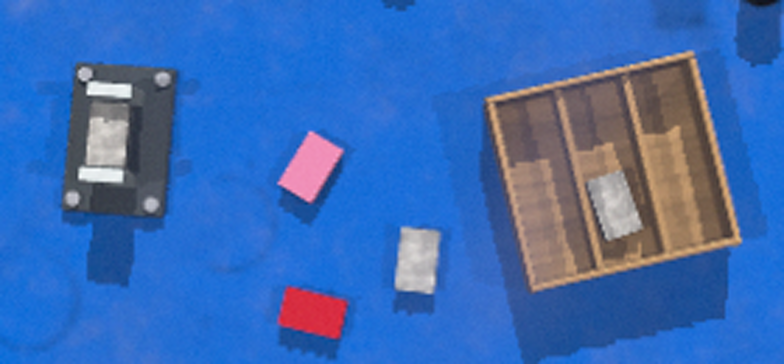

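The crop confirms the choice: the bench coupon is the plain grey block, in the crop at (417,260). The box x axis is at about +12.8° and the nest x axis at about -4.5°. I'll write a move helper and go above the bench coupon.

```bash
cat >> h.py <<'E'
def plan(xyz, jaw_deg):
    """relative move: first turn about tool x (also levelling), then shift (cm) in the final tool axes"""
    o=robot.get_obs(); M=R.from_quat(o["tool_rot"]); m=M.as_matrix()
    x=np.array([0,0,-1.]); best=None
    for a in (jaw_deg,jaw_deg+180):
        a=np.radians(a); z=np.array([np.cos(a),np.sin(a),0]); y=np.cross(z,x)
        G=R.from_matrix(np.c_[x,y,z]); rv=(M.inv()*G).as_rotvec()
        s=G.inv().apply(np.array(xyz)-o["position"])*100
        print("t%.2f"%o["time"],"turn",np.round(rv,3),"then shift cm",np.round(s,2),"| shift in current axes",np.round(M.inv().apply(np.array(xyz)-o["position"])*100,2))
    print("q",np.round(o["q"],2),"pos",np.round(o["position"],4),"jawdir",np.round(np.degrees(np.arctan2(m[1,2],m[0,2])),1),"F",np.round(o["ft_force"],1),"w",round(float(o["grip_width"]),4))
E
python3 - <<'E'
from h import *
plan([.47,-.021,.22],-3)
E
```

```text
t0.10 turn [-1.197e+00 -1.000e-03 -1.000e-03] then shift cm [ 0.17 58.47 24.21] | shift in current axes [  0.27  43.91 -45.58]
t0.10 turn [ 1.945 -0.002  0.002] then shift cm [  0.17 -58.47 -24.21] | shift in current axes [  0.27  43.91 -45.58]
q [-1.43  0.53  1.43 -0.    1.18 -0.18] pos [ 0.1976 -0.5922  0.2217] jawdir -71.6 F [0.4 0.8 0.6] w 0.0871
```

Emit:
arm_command(plan=[[0,0,0,-0.171,0,0,8.7],[0,0,0,-0.171,0,0,8.7],[0,0,0,-0.171,0,0,8.7],[0,0,0,-0.171,0,0,8.7],[0,0,0,-0.171,0,0,8.7],[0,0,0,-0.171,0,0,8.7],[0,0,0,-0.171,0,0,8.7],[0,4.5,1.86,0,0,0,8.7],[0,4.5,1.86,0,0,0,8.7],[0,4.5,1.86,0,0,0,8.7],[0,4.5,1.86,0,0,0,8.7],[0,4.5,1.86,0,0,0,8.7]])

```text
time: 1.6
position: [0.2936, -0.3619, 0.2173]
tool_rot: [0.01, 0.708, -0.002, 0.706]
ft_force: [0.5, 0.8, 0.1]
grip_width: 0.0871
```

Emit:
arm_command(plan=[[0,4.5,1.86,0,0,0,8.7],[0,4.5,1.86,0,0,0,8.7],[0,4.5,1.86,0,0,0,8.7],[0,4.5,1.86,0,0,0,8.7],[0,4.5,1.86,0,0,0,8.7],[0,4.5,1.86,0,0,0,8.7],[0,4.5,1.86,0,0,0,8.7],[0,3.5,1.5,0,0,0,8.7],[0,0,0,0,0,0,8.7]])

```text
time: 2.72
position: [0.4485, 0.0004, 0.2206]
tool_rot: [0.01, 0.708, -0.0, 0.706]
ft_force: [0.0, -0.5, -1.3]
grip_width: 0.0869
```

```bash
cat >> h.py <<'E'
def look(name,fn):
    p,d,i,T=cam(name); W=cloud(d,i,T); cv2.imwrite(f"pics/{fn}.png",p); np.savez(fn,p=p,W=W); return p,W
def fit(W,p,x,y,rad,z0,z1,minA=0):
    """rects of connected blobs of points in a height slice, near (x,y)"""
    m=((np.hypot(W[...,0]-x,W[...,1]-y)<rad)&(W[...,2]>z0)&(W[...,2]<z1)).astype(np.uint8)
    n,l,s,c=cv2.connectedComponentsWithStats(m)
    for k in range(1,n):
        if s[k,4]<150: continue
        q=W[l==k]; r=cv2.minAreaRect((q[:,:2]*1e4).astype(np.float32)); a,b=r[1]; ang=r[2] if a>b else r[2]+90
        print(s[k,4],"c mm",np.round(np.array(r[0])/10,1),"LxW",round(max(a,b)/10,1),round(min(a,b)/10,1),"long axis deg",round((ang+90)%180-90,1),"z",round(float(np.median(q[:,2]))*1000,1),"col",p[l==k].mean(0).round(),"px",c[k].round())
E
python3 - <<'E'
from h import *
p,W=look("wrist","w1")
fit(W,p,.47,-.02,.08,.008,.02)
plan([.47,-.021,.22],-3)
E
```

```text
394 c mm [431.3  44.5] LxW 32.3 27.6 long axis deg 76.3 z 12.3 col [ 71.  63. 248.] px [306. 151.]
748 c mm [470.4 -24.3] LxW 45.0 28.4 long axis deg -6.0 z 12.2 col [235. 236. 236.] px [336. 201.]
t2.77 turn [ 0.036 -0.003 -0.013] then shift cm [ 0.05 -1.93  2.31] | shift in current axes [ 0.02 -2.02  2.24]
t2.77 turn [-3.105  0.021 -0.005] then shift cm [ 0.05  1.93 -2.31] | shift in current axes [ 0.02 -2.02  2.24]
q [-0.26  0.29  1.86  0.01  0.99 -0.25] pos [ 0.448  -0.0005  0.2205] jawdir -0.9 F [-0.2 -0.2  0.2] w 0.0867
```

```bash
python3 - <<'E'
from h import *
plan([.470,-.0235,.10],-6)
E
```

```text
t2.77 turn [ 0.089 -0.003 -0.013] then shift cm [12.05 -2.06  2.43] | shift in current axes [12.01 -2.43  2.28]
t2.77 turn [-3.053  0.02  -0.005] then shift cm [12.05  2.06 -2.43] | shift in current axes [12.01 -2.43  2.28]
q [-0.26  0.29  1.86  0.01  0.99 -0.25] pos [ 0.448  -0.0005  0.2205] jawdir -0.9 F [-0.2 -0.2  0.2] w 0.0867
```

Emit:
arm_command(plan=[[0,0,0,0.089,0,-0.013,7],[4,-0.7,0.8,0,0,0,7],[4,-0.7,0.8,0,0,0,7],[4,-0.7,0.8,0,0,0,7],[0,0,0,0,0,0,7]])

```text
time: 3.4
position: [0.4689, -0.0302, 0.0982]
tool_rot: [0.039, 0.707, -0.041, 0.705]
ft_force: [0.3, -1.1, 0.7]
grip_width: 0.0703
```

```bash
python3 - <<'E'
from h import *
p,W=look("wrist","w2")
fit(W,p,.47,-.02,.06,.008,.02)
plan([.470,-.0235,.004],-6)
E
```

```text
1654 c mm [470.6 -24.2] LxW 44.9 28.4 long axis deg -6.1 z 12.1 col [233. 234. 235.] px [320. 197.]
t3.45 turn [-0.008  0.001  0.003] then shift cm [ 9.56  0.66 -0.04] | shift in current axes [ 9.56  0.69 -0.05]
t3.45 turn [ 3.133e+00  5.000e-03 -1.000e-03] then shift cm [ 9.56 -0.66  0.04] | shift in current axes [ 9.56  0.69 -0.05]
q [-0.3   0.53  1.93 -0.    0.68 -0.18] pos [ 0.4697 -0.0301  0.0996] jawdir -6.5 F [ 0.7  0.4 -0.6] w 0.0701
```

View pics/w2.png

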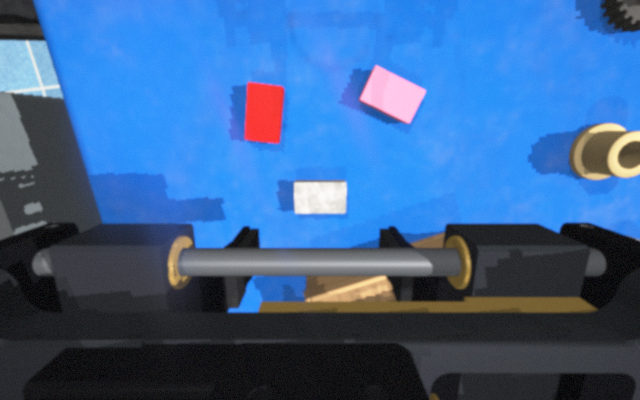

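The wrist view shows the grey coupon at (320,197), centred between the fingers in the jaw direction, with red at (265,112) and pink at (392,95) clear. I'll descend and grip.

Emit:
arm_command(plan=[[3,0.6,0,-0.008,0,0,7],[3,0,0,0,0,0,7],[2.5,0,0,0,0,0,7],[0.9,0,0,0,0,0,7],[0,0,0,0,0,0,7]])

```text
time: 4.08
position: [0.4759, -0.0274, 0.0123]
tool_rot: [0.035, 0.7, -0.04, 0.712]
ft_force: [-0.9, -1.1, 0.6]
grip_width: 0.0701
```

```bash
python3 - <<'E'
from h import *
plan([.470,-.0235,.004],-6)
E
```

```text
t4.08 turn [-0.003  0.017  0.006] then shift cm [ 0.83  0.33 -0.62] | shift in current axes [ 0.82  0.33 -0.64]
t4.08 turn [ 3.139  0.01  -0.026] then shift cm [ 0.83 -0.33  0.62] | shift in current axes [ 0.82  0.33 -0.64]
q [-0.29  0.71  1.96 -0.01  0.45 -0.18] pos [ 0.4759 -0.0274  0.0123] jawdir -6.1 F [-0.9 -1.1  0.6] w 0.0701
```

Emit:
arm_command(plan=[[0.4,0.3,-0.6,0,0.017,0.006,7],[0.4,0,0,0,0,0,7],[0,0,0,0,0,0,7]])

```text
time: 4.45
position: [0.4714, -0.024, 0.0064]
tool_rot: [0.038, 0.705, -0.038, 0.707]
ft_force: [0.0, -0.5, 0.4]
grip_width: 0.0702
```

```bash
python3 - <<'E'
from h import *
plan([.470,-.0235,.004],-6)
E
```

```text
t4.45 turn [-0.002  0.003  0.   ] then shift cm [ 0.24  0.04 -0.15] | shift in current axes [ 0.24  0.04 -0.15]
t4.45 turn [ 3.139e+00  1.000e-03 -5.000e-03] then shift cm [ 0.24 -0.04  0.15] | shift in current axes [ 0.24  0.04 -0.15]
q [-0.29  0.73  1.97  0.    0.45 -0.18] pos [ 0.4714 -0.024   0.0064] jawdir -6.1 F [ 0.  -0.5  0.4] w 0.0702
```

Emit:
arm_command(plan=[[0.3,0,-0.1,0,0,0,5.5],[0,0,0,0,0,0,4],[0,0,0,0,0,0,4],[0,0,0,0,0,0,4],[0,0,0,0,0,0,4]], grip_force=25)

```text
time: 5.08
position: [0.4704, -0.0239, 0.0033]
tool_rot: [0.038, 0.705, -0.038, 0.707]
ft_force: [0.7, 0.3, 0.1]
grip_width: 0.0444
```

Emit:
arm_command(plan=[[-3,0,0,0,0,0,4],[-3,0,0,0,0,0,4],[-3,0,0,0,0,0,4],[-2,0,0,0,0,0,4],[0,0,0,0,0,0,4]])

```text
time: 5.7
position: [0.4687, -0.0235, 0.1149]
tool_rot: [0.038, 0.706, -0.038, 0.706]
ft_force: [0.0, -0.5, -1.5]
grip_width: 0.0447
```

```bash
python3 - <<'E'
from h import *
p,W=look("wrist","w3")
fit(W,p,.5325,-.159,.13,.034,.046)
p,W=look("top","t3")
plan([.532,-.16,.12],12.8)
E
```

```text
477 c mm [ 475.3 -102. ] LxW 53.8 11.5 long axis deg 14.6 z 39.4 col [108. 149. 182.] px [333. 288.]
t5.80 turn [-0.331 -0.004 -0.002] then shift cm [ -0.65 -14.77   3.25] | shift in current axes [ -0.69 -12.91   7.87]
t5.80 turn [ 2.811e+00 -2.000e-03  6.000e-03] then shift cm [-0.65 14.77 -3.25] | shift in current axes [ -0.69 -12.91   7.87]
q [-0.29  0.5   1.92  0.    0.72 -0.18] pos [ 0.4676 -0.0232  0.1135] jawdir -6.1 F [-0.5  0.4 -0.9] w 0.0447
```

View pics/w3.png

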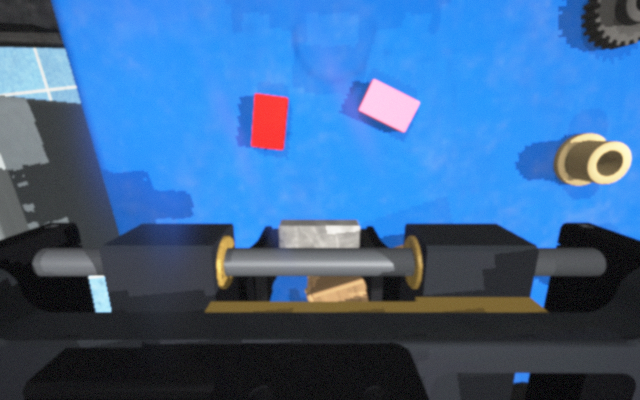

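The coupon is held, visible between the fingers at (320,235). I'll place it in the far cell_2, approaching from above.

```bash
python3 - <<'E'
from h import *
f=np.load("t3.npz"); fit(f["W"],f["p"],.5325,-.159,.13,.034,.046)
plan([.5434,-.2069,.14],12.8)
E
```

```text
831 c mm [ 533.1 -161.9] LxW 148.9 140.9 long axis deg -77.0 z 38.8 col [110. 132. 160.] px [408. 217.]
t5.80 turn [-0.331 -0.004 -0.002] then shift cm [ -2.65 -19.6    3.33] | shift in current axes [ -2.7  -17.45   9.5 ]
t5.80 turn [ 2.811e+00 -2.000e-03  6.000e-03] then shift cm [-2.65 19.6  -3.33] | shift in current axes [ -2.7  -17.45   9.5 ]
q [-0.29  0.5   1.92  0.    0.72 -0.18] pos [ 0.4676 -0.0232  0.1135] jawdir -6.1 F [-0.5  0.4 -0.9] w 0.0447
```

Emit:
arm_command(plan=[[-1.4,0,0,-0.166,0,0,4],[-1.3,0,0,-0.166,0,0,4],[0,-4,0.7,0,0,0,4],[0,-4,0.7,0,0,0,4],[0,-4,0.7,0,0,0,4],[0,-4,0.7,0,0,0,4],[0,-3.6,0.6,0,0,0,4],[0,0,0,0,0,0,4]])

```text
time: 6.8
position: [0.5412, -0.208, 0.1253]
tool_rot: [-0.078, 0.711, 0.089, 0.693]
ft_force: [-0.1, 0.9, -1.3]
grip_width: 0.0448
```

```bash
python3 - <<'E'
from h import *
p,W=look("wrist","w4")
fit(W,p,.5325,-.159,.13,.034,.046)
fit(W,p,.51,-.162,.05,.012,.022)
plan([.5434,-.2069,.14],12.8)
E
```

```text
5948 c mm [ 533.1 -161.8] LxW 151.7 140.2 long axis deg -77.1 z 39.1 col [151. 198. 227.] px [327. 129.]
258 c mm [ 510.5 -167.6] LxW 84.0 44.2 long axis deg 12.6 z 17.2 col [103. 139. 173.] px [276. 161.]
1536 c mm [ 509.9 -165.5] LxW 45.0 28.0 long axis deg 18.5 z 17.2 col [235. 239. 242.] px [299. 148.]
t6.85 turn [ 0.015 -0.026 -0.021] then shift cm [-1.51 -0.17  0.35] | shift in current axes [-1.52 -0.15  0.3 ]
t6.85 turn [-3.127  0.032 -0.041] then shift cm [-1.51  0.17 -0.35] | shift in current axes [-1.52 -0.15  0.3 ]
q [-0.56  0.6   1.62 -0.01  0.95 -0.79] pos [ 0.5396 -0.206   0.1249] jawdir 13.7 F [-0.6  0.  -2.4] w 0.045
```

View pics/w4.png

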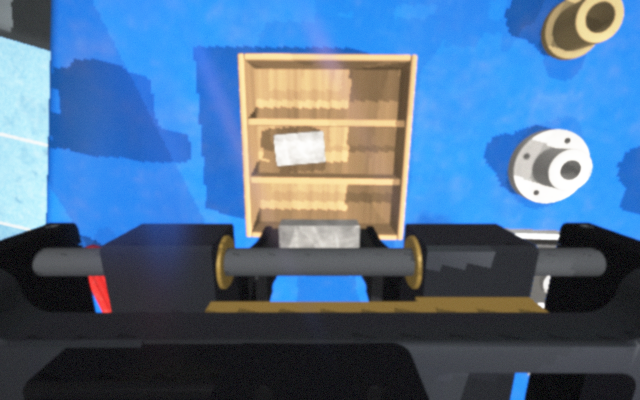

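The wrist view shows the whole box rim, fitting 151.7 × 140.2 mm, centre (533,-162), 12.9°. The stored coupon is at (300,148) and the held coupon at (320,235). cell_2 is at (544,-209).

```bash
python3 - <<'E'
from h import *
plan([.544,-.209,.07],12.9)
E
```

```text
t6.85 turn [ 0.013 -0.026 -0.021] then shift cm [ 5.49 -0.39  0.36] | shift in current axes [ 5.47 -0.51  0.5 ]
t6.85 turn [-3.128  0.032 -0.041] then shift cm [ 5.49  0.39 -0.36] | shift in current axes [ 5.47 -0.51  0.5 ]
q [-0.56  0.6   1.62 -0.01  0.95 -0.79] pos [ 0.5396 -0.206   0.1249] jawdir 13.7 F [-0.6  0.  -2.4] w 0.045
```

Emit:
arm_command(plan=[[0,0,0,0.013,-0.026,-0.021,4],[1,-0.3,0.3,0,0,0,4],[2,-0.1,0.1,0,0,0,4],[2,0,0,0,0,0,4],[0,0,0,0,0,0,4]])

```text
time: 7.48
position: [0.54, -0.2026, 0.068]
tool_rot: [-0.078, 0.706, 0.084, 0.699]
ft_force: [-0.1, 0.3, -1.5]
grip_width: 0.0444
```

```bash
python3 - <<'E'
from h import *
plan([.544,-.209,.0085],12.9)
E
```

```text
t7.47 turn [ 0.003 -0.009 -0.01 ] then shift cm [ 5.95 -0.72  0.24] | shift in current axes [ 5.94 -0.78  0.3 ]
t7.47 turn [-3.138  0.016 -0.015] then shift cm [ 5.95  0.72 -0.24] | shift in current axes [ 5.94 -0.78  0.3 ]
q [-0.55  0.68  1.67  0.    0.81 -0.78] pos [ 0.54   -0.2026  0.068 ] jawdir 13.1 F [-0.1  0.3 -1.5] w 0.0444
```

Emit:
arm_command(plan=[[0.5,-0.8,0.3,0.003,-0.009,-0.01,4],[1,0,0,0,0,0,4],[0,0,0,0,0,0,4]])

```text
time: 7.85
position: [0.5457, -0.2098, 0.0525]
tool_rot: [-0.08, 0.702, 0.079, 0.703]
ft_force: [-0.5, 0.6, -2.1]
grip_width: 0.0444
```

```bash
python3 - <<'E'
from h import *
plan([.544,-.209,.0085],12.9)
E
```

```text
t7.85 turn [0.001 0.001 0.001] then shift cm [ 4.4   0.12 -0.15] | shift in current axes [ 4.4   0.12 -0.15]
t7.85 turn [-3.14e+00 -2.00e-03  1.00e-03] then shift cm [ 4.4  -0.12  0.15] | shift in current axes [ 4.4   0.12 -0.15]
q [-0.56  0.71  1.66 -0.    0.76 -0.78] pos [ 0.5457 -0.2098  0.0525] jawdir 13.0 F [-0.5  0.6 -2.1] w 0.0444
```

Emit:
arm_command(plan=[[1.3,0.1,-0.1,0,0,0,4],[1.3,0,0,0,0,0,4],[1,0,0,0,0,0,4],[0,0,0,0,0,0,4]])

```text
time: 8.35
position: [0.5445, -0.2092, 0.0141]
tool_rot: [-0.08, 0.702, 0.079, 0.703]
ft_force: [-0.1, -0.0, -1.7]
grip_width: 0.0444
```

```bash
python3 - <<'E'
from h import *
plan([.544,-.209,.0085],12.9)
E
```

```text
t8.35 turn [0.001 0.001 0.001] then shift cm [ 0.56  0.03 -0.04] | shift in current axes [ 0.56  0.03 -0.04]
t8.35 turn [-3.141e+00 -2.000e-03  2.000e-03] then shift cm [ 0.56 -0.03  0.04] | shift in current axes [ 0.56  0.03 -0.04]
q [-0.56  0.77  1.68 -0.    0.69 -0.78] pos [ 0.5445 -0.2092  0.0141] jawdir 13.0 F [-0.1 -0.  -1.7] w 0.0444
```

Emit:
arm_command(plan=[[0.3,0,0,0,0,0,4],[0.2,0,0,0,0,0,4],[0,0,0,0,0,0,4]])

```text
time: 8.72
position: [0.5449, -0.2095, 0.0091]
tool_rot: [-0.081, 0.702, 0.079, 0.703]
ft_force: [-1.1, 0.5, -1.7]
grip_width: 0.0446
```

Emit:
arm_command(plan=[[0.1,0,0,0,0,0,4],[0,0,0,0,0,0,4]])

```text
time: 8.98
position: [0.5453, -0.2096, 0.0086]
tool_rot: [-0.081, 0.702, 0.079, 0.704]
ft_force: [0.2, -0.2, -1.7]
grip_width: 0.0452
```

Emit:
arm_command(plan=[[0.1,0,0,0,0,0,4],[0,0,0,0,0,0,4]])

```text
time: 9.22
position: [0.5456, -0.2098, 0.0085]
tool_rot: [-0.081, 0.701, 0.079, 0.704]
ft_force: [-0.5, 0.1, -2.2]
grip_width: 0.0447
```

Emit:
arm_command(plan=[[0.2,0,-0.1,0,0,0,4],[0,0,0,0,0,0,4]])

```text
time: 9.48
position: [0.5459, -0.21, 0.0087]
tool_rot: [-0.081, 0.7, 0.078, 0.705]
ft_force: [-0.3, 0.2, -1.3]
grip_width: 0.0446
```

The coupon no longer descends, so it is on the floor. I'll release and rise.

Emit:
arm_command(plan=[[0,0,0,0,0,0,5.6],[0,0,0,0,0,0,5.6],[0,0,0,0,0,0,5.6],[-2,0,0,0,0,0,5.6],[-4,0,0,0,0,0,5.6],[-5,0,0,0,0,0,6],[-3,0,0,0,0,0,6],[0,0,0,0,0,0,6]])

```text
time: 10.48
position: [0.5444, -0.2098, 0.1504]
tool_rot: [-0.08, 0.701, 0.079, 0.704]
ft_force: [-0.7, 0.9, -0.6]
grip_width: 0.0604
```

```bash
python3 - <<'E'
from h import *
p,W=look("wrist","w5")
fit(W,p,.5325,-.159,.13,.034,.046)
plan([.556,.1966,.15],85.6)
E
```

```text
5817 c mm [ 533.3 -162.2] LxW 151.6 140.3 long axis deg -77.0 z 39.3 col [154. 199. 228.] px [318. 136.]
t10.53 turn [-1.269e+00  1.000e-03  2.000e-03] then shift cm [-0.09  1.87 40.57] | shift in current axes [-0.11 39.28 10.28]
t10.53 turn [ 1.873e+00  2.000e-03 -1.000e-03] then shift cm [ -0.09  -1.87 -40.57] | shift in current axes [-0.11 39.28 10.28]
q [-0.56  0.56  1.61  0.    0.96 -0.79] pos [ 0.5435 -0.2093  0.1491] jawdir 12.9 F [ 0.8 -0.5 -1.1] w 0.0599
```

```bash
python3 - <<'E'
from h import *
plan([.610,.192,.17],85.6)
E
```

```text
t10.53 turn [-1.269e+00  1.000e-03  2.000e-03] then shift cm [-2.09 -3.55 40.52] | shift in current axes [-2.11 37.63 15.45]
t10.53 turn [ 1.873e+00  2.000e-03 -1.000e-03] then shift cm [ -2.09   3.55 -40.52] | shift in current axes [-2.11 37.63 15.45]
q [-0.56  0.56  1.61  0.    0.96 -0.79] pos [ 0.5435 -0.2093  0.1491] jawdir 12.9 F [ 0.8 -0.5 -1.1] w 0.0599
```

Emit:
arm_command(plan=[[-1,0,0,-0.181,0,0,6],[-1,0,0,-0.181,0,0,6],[0,0,0,-0.181,0,0,6],[0,0,0,-0.181,0,0,6],[0,0,0,-0.181,0,0,6],[0,0,0,-0.181,0,0,6],[0,0,0,-0.181,0,0,6],[0,-0.4,4.5,0,0,0,6],[0,-0.4,4.5,0,0,0,6],[0,-0.4,4.5,0,0,0,6],[0,-0.4,4.5,0,0,0,6],[0,-0.4,4.5,0,0,0,6]])

```text
time: 12.02
position: [0.5599, 0.0226, 0.1467]
tool_rot: [-0.474, 0.516, 0.503, 0.506]
ft_force: [0.2, -0.1, 0.0]
grip_width: 0.0602
```

Emit:
arm_command(plan=[[0,-0.4,4.5,0,0,0,6],[0,-0.4,4.5,0,0,0,6],[0,-0.4,4.5,0,0,0,6],[0,-0.3,4.5,0,0,0,6],[0,0,0,0,0,0,6]])

```text
time: 12.65
position: [0.577, 0.2102, 0.1376]
tool_rot: [-0.471, 0.52, 0.508, 0.5]
ft_force: [-0.0, 0.5, -0.7]
grip_width: 0.0597
```

```bash
python3 - <<'E'
from h import *
p,W=look("wrist","w6")
print("coupon+stops");fit(W,p,.556,.197,.06,.037,.047)
print("stops");fit(W,p,.556,.197,.07,.049,.06)
plan([.556,.1966,.09],85.6)
p,W=look("top","t6"); fit(W,p,.544,-.209,.04,.012,.022); fit(W,p,.51,-.165,.04,.012,.022)
E
```

```text
coupon+stops
1570 c mm [558.5 195.4] LxW 45.3 27.8 long axis deg -3.7 z 42.1 col [222. 226. 228.] px [300. 188.]
stops
458 c mm [528.4 196.8] LxW 31.2 10.0 long axis deg 85.2 z 54.0 col [252. 252. 251.] px [299. 155.]
426 c mm [588.  192.2] LxW 31.8 10.3 long axis deg 85.5 z 54.0 col [244. 244. 243.] px [298. 224.]
t12.70 turn [ 0.035  0.014 -0.06 ] then shift cm [ 4.73  1.95 -1.34] | shift in current axes [ 4.82  1.72 -1.35]
t12.70 turn [-3.106  0.093  0.021] then shift cm [ 4.73 -1.95  1.34] | shift in current axes [ 4.82  1.72 -1.35]
q [ 0.15  0.63  1.5   0.03  1.06 -1.39] pos [0.5765 0.2085 0.1373] jawdir 87.6 F [ 0.6 -0.1 -0. ] w 0.0602
322 c mm [ 545.5 -207.9] LxW 45.1 28.6 long axis deg 13.1 z 17.4 col [162. 164. 168.] px [421. 215.]
321 c mm [ 509.1 -162.2] LxW 44.4 28.7 long axis deg 18.5 z 17.5 col [188. 190. 194.] px [399. 233.]
```

View pics/w6.png

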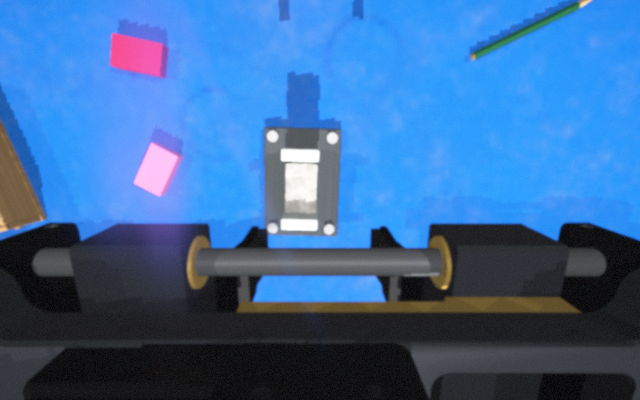

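Cell_2 check: coupon at (545.5,-207.9), top at z 17.4, so it lies flat on the floor. The nest coupon is at (300,188), between the white stops at (299,155) and (298,224).

Emit:
arm_command(plan=[[0,0,0,0.03,0.014,-0.06,6],[1.5,1,-0.7,0,0,0,6],[1.5,0.9,-0.7,0,0,0,6],[1.5,0,0,0,0,0,6],[0,0,0,0,0,0,6]])

```text
time: 13.38
position: [0.555, 0.1868, 0.0879]
tool_rot: [-0.479, 0.522, 0.479, 0.518]
ft_force: [0.0, -0.0, 0.8]
grip_width: 0.06
```

```bash
python3 - <<'E'
from h import *
plan([.5578,.1956,.0175],85.6)
E
```

```text
t13.38 turn [-0.006 -0.004 -0.003] then shift cm [ 7.04 -0.21  0.9 ] | shift in current axes [ 7.04 -0.23  0.93]
t13.38 turn [ 3.135 -0.005  0.007] then shift cm [ 7.04  0.21 -0.9 ] | shift in current axes [ 7.04 -0.23  0.93]
q [ 0.14  0.66  1.64 -0.    0.85 -1.35] pos [0.555  0.1868 0.0879] jawdir 85.2 F [ 0.  -0.   0.8] w 0.06
```

Emit:
arm_command(plan=[[0.5,-0.2,0.9,0,0,0,6],[1,0,0,0,0,0,6],[1,0,0,0,0,0,6],[0,0,0,0,0,0,6]])

```text
time: 13.88
position: [0.5599, 0.1963, 0.0617]
tool_rot: [-0.479, 0.521, 0.478, 0.519]
ft_force: [0.2, -0.9, -0.4]
grip_width: 0.06
```

```bash
python3 - <<'E'
from h import *
plan([.5578,.1956,.0175],85.6)
E
```

```text
t13.88 turn [-0.007 -0.004 -0.001] then shift cm [ 4.42  0.2  -0.09] | shift in current axes [ 4.42  0.2  -0.07]
t13.88 turn [ 3.135e+00 -1.000e-03  6.000e-03] then shift cm [ 4.42 -0.2   0.09] | shift in current axes [ 4.42  0.2  -0.07]
q [ 0.15  0.71  1.63 -0.    0.8  -1.33] pos [0.5599 0.1963 0.0617] jawdir 85.2 F [ 0.2 -0.9 -0.4] w 0.06
```

Emit:
arm_command(plan=[[1.5,0.2,-0.1,0,0,0,6],[1.5,0,0,0,0,0,6],[1.3,0,0,0,0,0,6],[0,0,0,0,0,0,6]])

```text
time: 14.38
position: [0.5572, 0.1952, 0.0153]
tool_rot: [-0.479, 0.522, 0.478, 0.519]
ft_force: [-0.1, -0.7, -0.9]
grip_width: 0.0599
```

```bash
python3 - <<'E'
from h import *
plan([.5578,.1956,.0175],85.6)
E
```

```text
t14.38 turn [-0.006 -0.004 -0.002] then shift cm [-0.22 -0.06  0.04] | shift in current axes [-0.22 -0.06  0.04]
t14.38 turn [ 3.135e+00 -3.000e-03  6.000e-03] then shift cm [-0.22  0.06 -0.04] | shift in current axes [-0.22 -0.06  0.04]
q [ 0.15  0.78  1.66 -0.01  0.71 -1.33] pos [0.5572 0.1952 0.0153] jawdir 85.2 F [-0.1 -0.7 -0.9] w 0.0599
```

The tips are too low for laying the coupon flat later. They have to sit about 3 mm above its underside, so I'll raise to TCP z = 0.033.

Emit:
arm_command(plan=[[-1,0,0,0,0,0,6],[-0.8,0,0,0,0,0,6],[0,0,0,0,0,0,6]])

```text
time: 14.75
position: [0.5583, 0.1955, 0.0355]
tool_rot: [-0.48, 0.521, 0.478, 0.52]
ft_force: [0.4, 0.2, 0.3]
grip_width: 0.0602
```

```bash
python3 - <<'E'
from h import *
plan([.5578,.1956,.033],85.6)
E
```

```text
t14.75 turn [-0.006 -0.003  0.001] then shift cm [0.25 0.05 0.01] | shift in current axes [0.25 0.05 0.01]
t14.75 turn [3.135e+00 1.000e-03 5.000e-03] then shift cm [ 0.25 -0.05 -0.01] | shift in current axes [0.25 0.05 0.01]
q [ 0.15  0.75  1.65 -0.    0.75 -1.33] pos [0.5583 0.1955 0.0355] jawdir 85.2 F [0.4 0.2 0.3] w 0.0602
```

Emit:
arm_command(plan=[[0.25,0,0,0,0,0,5],[0,0,0,0,0,0,4],[0,0,0,0,0,0,2.4],[0,0,0,0,0,0,2.4],[0,0,0,0,0,0,2.4],[0,0,0,0,0,0,2.4],[0,0,0,0,0,0,2.4]], grip_force=25)

```text
time: 15.62
position: [0.5585, 0.1956, 0.0334]
tool_rot: [-0.48, 0.521, 0.478, 0.52]
ft_force: [0.0, 0.9, 0.6]
grip_width: 0.0277
```

Emit:
arm_command(plan=[[-1,0,0,0,0,0,2.4],[-2,0,0,0,0,0,2.4],[-3,0,0,0,0,0,2.4],[-2,0,0,0,0,0,2.4],[0,0,0,0,0,0,2.4]])

```text
time: 16.25
position: [0.5571, 0.1955, 0.1159]
tool_rot: [-0.479, 0.522, 0.478, 0.519]
ft_force: [0.8, 0.7, -1.6]
grip_width: 0.0277
```

```bash
python3 - <<'E'
from h import *
plan([.455,.135,.08],85.6)
E
```

```text
t16.25 turn [-0.006 -0.004 -0.001] then shift cm [ 3.59  9.72 -6.81] | shift in current axes [ 3.64  9.67 -6.86]
t16.25 turn [ 3.135e+00 -2.000e-03  6.000e-03] then shift cm [ 3.59 -9.72  6.81] | shift in current axes [ 3.64  9.67 -6.86]
q [ 0.15  0.62  1.61 -0.    0.91 -1.33] pos [0.5571 0.1955 0.1159] jawdir 85.2 F [ 0.8  0.7 -1.6] w 0.0277
```

Emit:
arm_command(plan=[[0,3.3,-2.3,0,0,0,2.4],[0,3.3,-2.3,0,0,0,2.4],[0,3.1,-2.3,0,0,0,2.4],[2,0,0,0,0,0,2.4],[2,0,0,0,0,0,2.4],[2,0,0,0,0,0,2.4],[0,0,0,0,0,0,2.4]])

```text
time: 17.12
position: [0.4481, 0.1323, 0.0518]
tool_rot: [-0.478, 0.523, 0.479, 0.517]
ft_force: [0.2, -0.5, -0.7]
grip_width: 0.0279
```

```bash
python3 - <<'E'
from h import *
p,W=look("wrist","w7"); 
plan([.455,.135,.003],85.6)
E
```

```text
t17.18 turn [-0.006 -0.005 -0.006] then shift cm [ 4.94 -0.62  0.31] | shift in current axes [ 4.94 -0.64  0.33]
t17.18 turn [ 3.135 -0.009  0.007] then shift cm [ 4.94  0.62 -0.31] | shift in current axes [ 4.94 -0.64  0.33]
q [ 0.05  0.63  1.95 -0.01  0.57 -1.43] pos [0.4486 0.1324 0.0524] jawdir 85.2 F [ 0.6  0.4 -1.3] w 0.0276
```

Emit:
arm_command(plan=[[1,-0.6,0.3,-0.006,-0.005,-0.006,2.4],[1.2,0,0,0,0,0,2.4],[1.2,0,0,0,0,0,2.4],[0.9,0,0,0,0,0,2.4],[0,0,0,0,0,0,2.4]])

```text
time: 17.8
position: [0.4567, 0.1353, 0.0074]
tool_rot: [-0.481, 0.517, 0.48, 0.52]
ft_force: [0.3, 0.4, -1.6]
grip_width: 0.0278
```

```bash
python3 - <<'E'
from h import *
plan([.455,.135,.003],85.6)
E
```

```text
t17.80 turn [0.001 0.001 0.004] then shift cm [ 0.44  0.16 -0.04] | shift in current axes [ 0.44  0.17 -0.04]
t17.80 turn [-3.141e+00 -6.000e-03  2.000e-03] then shift cm [ 0.44 -0.16  0.04] | shift in current axes [ 0.44  0.17 -0.04]
q [ 0.05  0.72  1.96  0.    0.46 -1.44] pos [0.4567 0.1353 0.0074] jawdir 85.6 F [ 0.3  0.4 -1.6] w 0.0278
```

Emit:
arm_command(plan=[[0.25,0,0,0,0,0,2.4],[0.15,0,0,0,0,0,2.4],[0.1,0,0,0,0,0,2.4],[0,0,0,0,0,0,2.4]])

```text
time: 18.3
position: [0.4571, 0.1353, 0.0038]
tool_rot: [-0.482, 0.517, 0.479, 0.52]
ft_force: [0.1, 0.4, -0.6]
grip_width: 0.0277
```

Emit:
arm_command(plan=[[0.1,0,0,0,0,0,2.4],[0,0,0,0,0,0,4.5],[0,0,0,0,0,0,4.5],[0,0,0,0,0,0,4.5],[0,0,0,0,0,0,4.5],[-2,0,0,0,0,0,4.5],[-4,0,0,0,0,0,4.5],[-4,0,0,0,0,0,6.5],[-3,0,0,0,0,0,6.5],[0,0,0,0,0,0,6.5]])

```text
time: 19.55
position: [0.4565, 0.1351, 0.136]
tool_rot: [-0.482, 0.517, 0.48, 0.52]
ft_force: [-0.3, 0.5, -0.1]
grip_width: 0.063
```

```bash
python3 - <<'E'
from h import *
p,W=look("wrist","w8"); fit(W,p,.456,.135,.05,.008,.02)
p,W=look("top","t8"); fit(W,p,.456,.135,.05,.008,.02)
plan([.457,.135,.12],-4.4)
E
```

```text
1240 c mm [456.8 134.4] LxW 44.9 27.4 long axis deg -4.5 z 12.2 col [240. 241. 242.] px [319. 194.]
t19.65 turn [ 1.571e+00  0.000e+00 -1.000e-03] then shift cm [1.4  0.02 0.23] | shift in current axes [ 1.4  -0.23  0.02]
t19.65 turn [-1.57e+00  1.00e-03  0.00e+00] then shift cm [ 1.4  -0.02 -0.23] | shift in current axes [ 1.4  -0.23  0.02]
q [ 0.05  0.47  1.89  0.    0.78 -1.44] pos [0.4547 0.135  0.134 ] jawdir 85.6 F [ 0.7  0.5 -0. ] w 0.0644
```

The coupon lies flat at (456.8,134.4), long axis -4.5°, released. I'll turn the jaws to its ends.

Emit:
arm_command(plan=[[0,0,0,0.175,0,0,7],[0,0,0,0.175,0,0,7],[0,0,0,0.175,0,0,7],[0,0,0,0.175,0,0,7],[0,0,0,0.175,0,0,7],[0,0,0,0.175,0,0,7],[0,0,0,0.175,0,0,7],[0,0,0,0.175,0,0,7],[0,0,0,0.175,0,0,7],[0,0,0,0,0,0,7]])

```text
time: 20.9
position: [0.4427, 0.1339, 0.1176]
tool_rot: [0.045, 0.718, -0.048, 0.692]
ft_force: [-0.7, -0.8, -0.4]
grip_width: 0.0701
```

```bash
python3 - <<'E'
from h import *
plan([.457,.1345,.004],-4.5)
E
```

```text
t20.90 turn [-0.054 -0.037  0.005] then shift cm [11.36  0.18  1.42] | shift in current axes [11.3   0.32  1.83]
t20.90 turn [3.087 0.008 0.057] then shift cm [11.36 -0.18 -1.42] | shift in current axes [11.3   0.32  1.83]
q [0.05 0.5  1.91 0.   0.77 0.18] pos [0.4427 0.1339 0.1176] jawdir -7.6 F [-0.7 -0.8 -0.4] w 0.0701
```

Emit:
arm_command(plan=[[0,0,0,-0.054,-0.037,0.005,7],[2,0.2,1.4,0,0,0,7],[3,0,0,0,0,0,7],[2.5,0,0,0,0,0,7],[0,0,0,0,0,0,7]])

```text
time: 21.52
position: [0.4547, 0.1345, 0.0368]
tool_rot: [0.021, 0.709, -0.022, 0.705]
ft_force: [-0.3, 0.5, -0.2]
grip_width: 0.07
```

```bash
python3 - <<'E'
from h import *
plan([.457,.1345,.004],-4.5)
E
```

```text
t21.52 turn [ 0.018 -0.006  0.001] then shift cm [3.28 0.02 0.23] | shift in current axes [3.28 0.02 0.25]
t21.52 turn [-3.124e+00 -2.000e-03 -9.000e-03] then shift cm [ 3.28 -0.02 -0.23] | shift in current axes [3.28 0.02 0.25]
q [ 0.05  0.66  1.95 -0.    0.54  0.11] pos [0.4547 0.1345 0.0368] jawdir -3.5 F [-0.3  0.5 -0.2] w 0.07
```

Emit:
arm_command(plan=[[1.2,0,0.2,0.018,-0.006,0,7],[1.2,0,0,0,0,0,7],[0.6,0,0,0,0,0,7],[0,0,0,0,0,0,7]])

```text
time: 22.02
position: [0.4574, 0.1344, 0.0058]
tool_rot: [0.027, 0.706, -0.028, 0.707]
ft_force: [-0.7, -0.2, -0.4]
grip_width: 0.0697
```

```bash
python3 - <<'E'
from h import *
plan([.457,.1345,.0035],-4.5)
E
```

```text
t22.02 turn [0.001 0.002 0.001] then shift cm [ 0.23  0.01 -0.04] | shift in current axes [ 0.23  0.01 -0.04]
t22.02 turn [-3.14e+00 -1.00e-03  4.00e-03] then shift cm [ 0.23 -0.01  0.04] | shift in current axes [ 0.23  0.01 -0.04]
q [ 0.05  0.73  1.95 -0.    0.46  0.13] pos [0.4574 0.1344 0.0058] jawdir -4.4 F [-0.7 -0.2 -0.4] w 0.0697
```

Emit:
arm_command(plan=[[0.25,0,0,0,0,0,5.5],[0,0,0,0,0,0,4],[0,0,0,0,0,0,4],[0,0,0,0,0,0,4],[0,0,0,0,0,0,4],[-2,0,0,0,0,0,4],[-3,0,0,0,0,0,4],[-4,0,0,0,0,0,4],[-4,0,0,0,0,0,4],[0,0,0,0,0,0,4]], grip_force=25)

```text
time: 23.28
position: [0.4566, 0.1345, 0.1366]
tool_rot: [0.027, 0.706, -0.028, 0.707]
ft_force: [0.2, 0.1, -1.8]
grip_width: 0.0445
```

```bash
python3 - <<'E'
from h import *
plan([.5224,-.1142,.12],12.9)
E
```

```text
t23.27 turn [-0.302  0.001  0.001] then shift cm [  1.66 -25.71   0.86] | shift in current axes [  1.69 -24.29   8.47]
t23.27 turn [ 2.839e+00  2.000e-03 -1.000e-03] then shift cm [ 1.66 25.71 -0.86] | shift in current axes [  1.69 -24.29   8.47]
q [ 0.05  0.47  1.88 -0.    0.79  0.13] pos [0.4566 0.1345 0.1366] jawdir -4.4 F [ 0.2  0.1 -1.8] w 0.0445
```

Emit:
arm_command(plan=[[0,0,0,-0.151,0,0,4],[0,0,0,-0.151,0,0,4],[0,-4.3,0.1,0,0,0,4],[0,-4.3,0.1,0,0,0,4],[0,-4.3,0.1,0,0,0,4],[0,-4.3,0.1,0,0,0,4],[0,-4.3,0.1,0,0,0,4],[0,-4.1,0.3,0,0,0,4],[0,0,0,0,0,0,4]])

```text
time: 24.4
position: [0.5182, -0.1184, 0.124]
tool_rot: [-0.082, 0.709, 0.086, 0.696]
ft_force: [0.6, 0.2, -2.0]
grip_width: 0.0449
```

```bash
python3 - <<'E'
from h import *
p,W=look("wrist","w9"); fit(W,p,.5325,-.159,.13,.034,.046)
plan([.5224,-.1142,.07],12.9)
E
```

```text
2256 c mm [ 524.  -121.6] LxW 140.2 69.4 long axis deg 13.1 z 39.7 col [155. 203. 230.] px [327. 195.]
330 c mm [ 533.9 -187.7] LxW 80.7 5.1 long axis deg 14.3 z 35.0 col [144. 193. 229.] px [322. 278.]
t24.45 turn [ 0.014 -0.02  -0.01 ] then shift cm [5.37 0.09 0.63] | shift in current axes [5.35 0.03 0.73]
t24.45 turn [-3.128  0.016 -0.031] then shift cm [ 5.37 -0.09 -0.63] | shift in current axes [5.35 0.03 0.73]
q [-0.43  0.55  1.75 -0.01  0.86 -0.67] pos [ 0.5165 -0.1165  0.1237] jawdir 13.7 F [-0.8  1.9 -2.9] w 0.0448
```

The rim's outer edge again gives the box centre as (533.3,-161.8), so it hasn't moved.

Emit:
arm_command(plan=[[0,0,0,0.014,-0.02,-0.01,4],[1,0,0.6,0,0,0,4],[2,0,0,0,0,0,4],[2,0,0,0,0,0,4],[0,0,0,0,0,0,4]])

```text
time: 25.08
position: [0.5197, -0.1088, 0.0694]
tool_rot: [-0.08, 0.704, 0.082, 0.701]
ft_force: [-0.7, -0.8, -1.6]
grip_width: 0.0446
```

```bash
python3 - <<'E'
from h import *
plan([.5224,-.1142,.0085],12.9)
E
```

```text
t25.07 turn [ 0.004 -0.003 -0.004] then shift cm [ 6.09 -0.58  0.14] | shift in current axes [ 6.09 -0.61  0.16]
t25.07 turn [-3.138  0.006 -0.005] then shift cm [ 6.09  0.58 -0.14] | shift in current axes [ 6.09 -0.61  0.16]
q [-0.42  0.64  1.79  0.    0.72 -0.65] pos [ 0.5197 -0.1088  0.0694] jawdir 13.1 F [-0.7 -0.8 -1.6] w 0.0446
```

Emit:
arm_command(plan=[[0.5,-0.6,0.2,0.004,-0.003,-0.004,4],[1,0,0,0,0,0,4],[0,0,0,0,0,0,4]])

```text
time: 25.45
position: [0.5242, -0.1139, 0.0544]
tool_rot: [-0.08, 0.702, 0.079, 0.703]
ft_force: [0.2, -0.2, -2.0]
grip_width: 0.0447
```

```bash
python3 - <<'E'
from h import *
plan([.5224,-.1142,.0085],12.9)
E
```

```text
t25.45 turn [0.001 0.002 0.001] then shift cm [ 4.59  0.01 -0.19] | shift in current axes [ 4.58  0.02 -0.19]
t25.45 turn [-3.14e+00 -2.00e-03  3.00e-03] then shift cm [ 4.59 -0.01  0.19] | shift in current axes [ 4.58  0.02 -0.19]
q [-0.42  0.67  1.79 -0.    0.68 -0.65] pos [ 0.5242 -0.1139  0.0544] jawdir 13.0 F [ 0.2 -0.2 -2. ] w 0.0447
```

Emit:
arm_command(plan=[[1.3,0,-0.1,0,0,0,4],[1.3,0,0,0,0,0,4],[1.1,0,0,0,0,0,4],[0.3,0,0,0,0,0,4],[0,0,0,0,0,0,4]])

```text
time: 26.08
position: [0.5233, -0.1145, 0.0114]
tool_rot: [-0.08, 0.702, 0.079, 0.703]
ft_force: [0.2, 0.2, -1.0]
grip_width: 0.0447
```

Emit:
arm_command(plan=[[0.25,0,0,0,0,0,4],[0.1,0,0,0,0,0,4],[0,0,0,0,0,0,4]])

```text
time: 26.45
position: [0.5239, -0.1147, 0.0094]
tool_rot: [-0.081, 0.701, 0.079, 0.704]
ft_force: [0.0, -1.0, -1.5]
grip_width: 0.0446
```

Emit:
arm_command(plan=[[0.15,0,0,0,0,0,4],[0.1,0,0,0,0,0,4],[0,0,0,0,0,0,4]])

```text
time: 26.82
position: [0.5244, -0.1149, 0.0092]
tool_rot: [-0.081, 0.701, 0.079, 0.704]
ft_force: [0.1, -0.0, -2.4]
grip_width: 0.0445
```

The arm has stopped descending, as it did for the first coupon, so the coupon is on the floor. I'll release, rise and back off.

Emit:
arm_command(plan=[[0,0,0,0,0,0,5.6],[0,0,0,0,0,0,5.6],[0,0,0,0,0,0,5.6],[-2,0,0,0,0,0,5.6],[-4,0,0,0,0,0,5.6],[-5,0,0,0,0,0,6],[-5,0,0,0,0,0,6],[0,4,0,0,0,0,6],[0,5,0,0,0,0,6],[0,5,0,0,0,0,6],[0,5,0,0,0,0,6],[0,0,0,0,0,0,6]])

```text
time: 28.32
position: [0.4821, 0.0741, 0.1734]
tool_rot: [-0.08, 0.699, 0.077, 0.706]
ft_force: [0.4, -0.2, 0.0]
grip_width: 0.0593
```

```bash
python3 - <<'E'
from h import *
p,W=look("top","t10")
for x,y in((.5224,-.1142),(.509,-.165),(.544,-.21)): fit(W,p,x,y,.04,.012,.022)
fit(W,p,.5325,-.159,.13,.034,.046)
p0=np.load("top0.npz")["p"]
cv2.imwrite("pics/fin.png",np.vstack([cv2.resize(a[90:290,180:470],None,fx=1.4,fy=1.4) for a in(p0,p)]))
o=robot.get_obs();print(o["time"],o["position"],o["grip_width"])
E
```

```text
317 c mm [ 524.  -111.6] LxW 45.3 28.7 long axis deg 13.2 z 17.5 col [165. 155. 156.] px [373. 226.]
317 c mm [ 509.2 -162.4] LxW 44.3 28.5 long axis deg 18.2 z 17.7 col [167. 167. 170.] px [399. 233.]
321 c mm [ 545.6 -208.1] LxW 45.4 29.3 long axis deg 12.1 z 17.6 col [154. 155. 159.] px [421. 215.]
1035 c mm [ 532.5 -158.9] LxW 153.4 141.0 long axis deg -77.3 z 39.5 col [113. 129. 156.] px [398. 221.]
28.375 [0.48327712 0.07264468 0.17352172] 0.060102709953342826
```

View pics/fin.png

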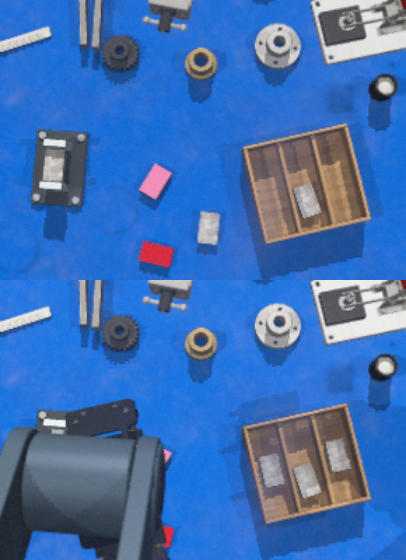

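All three coupons lie in their own cells. The box (532.5,-158.9) and the bystanders look unmoved. I'll hand in.

```bash
python3 -c "
from rig import workorder
print(workorder.hand_in())"
```

```text
the job is handed in; nothing more can be done
None
```

The job is done and handed in at about 28 s of the 70 s limit; the hand-in gives no verdict.

- **Bench coupon:** taken by its ends and lowered to the floor of cell_2.
- **Nest coupon:** taken across its width and laid flat on the bench, where I let go of it. I then took it again by its ends and lowered it to the floor of cell_0.

**Last checks (top camera):**
- All three coupon tops are at z of about 17.5 mm, so they lie flat on the cell floors. Each coupon is in its own cell, and the two placed ones are within about 2 mm of their cell centre lines.
- The box measured (532.5,-158.9) mm against (532.5,-159.1) mm at the start.
- By eye, the gear, flange and bush have not moved.
- The gripper is empty and well clear.

**Disagreements:**
- The wrist and top cameras differed by about 3 mm in y, which was well inside the tolerances.
- I saw no clear force rise when the coupons touched the cell floors. I judged contact from the arm no longer descending.

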